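# Shut, pin and squeeze the drilling jig

### The job

Get the hinged wooden drilling jig ready for the drill: swing its open half fully shut around the standing leg, then take the locating pin with the plain straight round knob from the pin rack and push it all the way down through the two holes of the overlapping steel lugs, and let go of it. Finish while holding the jig squeezed shut by firm pressure of the fingers on the rubber pad of the swinging half, so that the pad is well pressed in, and keep pressing; leave the other two pins and everything loose on the bench where they are.

Things in the scene. Friction and masses are not known exactly. Their poses are not given: they have to be found in the camera images.
- jig: brown wooden drilling jig fixed to the bench (position, yaw vary). Origin: underside, on the seam plane x = 0. Base plate 10 mm thick, x -95 to 45, y -120 to 90 mm. Fixed half: upright block x 0 to 24, y -65 to 60, top z 66. A wooden leg, 22 mm across, stands in it at y -40, top z 90. Vertical hinge barrel (18 mm across, top z 72) at y -80. Free end at +y: a steel lug, see low_hole.
- gate (a joint): angle of the swinging half about the vertical hinge, rad: 0 = shut against the fixed half (hard stop), positive = open, free end swung to the jig's -x side (counter-clockwise from above), at most 1.25. Stays where left (friction 0.2 N m). Shut, it fills x -24 to 0, y -65 to 60, z 10 to 66 mm of the jig frame.
- jig_hinge (a point): point on the hinge axis, 66 mm above the bench; axes as the jig's
- low_hole (a point): centre of the mouth of the hole in the fixed lower steel lug (40 x 46 mm, 12 thick), on its top face, 36 mm above the bench, 165 mm from the hinge axis along the jig's +y; vertical through hole 14.5 mm wide, 2 mm chamfer; axes as the jig's
- gate_hole (a point): the same point on the upper lug, which the swinging half carries (same size and hole), top face 56 mm above the bench, 165 mm from the hinge axis. Its y axis points away from the hinge, its x axis from the outer face towards the seam. Right above low_hole when shut.
- pad_face (a point): centre of the outer face of the black rubber pad (50 mm long, 36 high, sticks out 8 mm) on the outside of the swinging half, 105 mm from the hinge along the half, 44 mm above the bench; axes as gate_hole's, so -x points out of the pad. Shut, the jig measures 56 mm from this face to the back of the fixed half, and both sides are free for fingers.
- pad (a joint): how far the rubber pad is pressed in, m: 0 relaxed, at most 0.005; springs back; 2 N per mm (10 N for the full travel)
- rack: dark wooden block 190 x 50 x 60 mm (x, y, z), fixed to the bench, origin centre of its underside, three 18 mm holes in a row along its x, 60 mm apart; position and yaw vary; which pin stands in which hole varies
- pin: locating pin, steel, about 120 g. Origin at its tip, z up. Shaft 12 mm thick, z 0 to 44 mm, tapered nose (first 5 mm); collar 32 mm across, z 44 to 49; straight round knob 24 mm across, z 49 to 79. Upright in the rack, collar on the rack's top, tip 16 mm above the bench, up to 3 mm off the hole's centre. Home in the jig: collar on the upper lug, tip 12 mm above the bench.
- t_pin: another pin in the rack, with a 50 mm crossbar (T handle), does not fit; leave it. Origin at its tip.
- ball_pin: another pin in the rack, thin with a 26 mm ball head; leave it. Origin at its tip.
- sander: loose cork sanding block 100 x 60 x 35 mm on the bench, leave it; origin centre of underside
- knob_blank: loose turned wooden knob, 40 mm across, 46 mm high, leave it; origin centre of underside
- tin: loose tin cup 72 mm across, 100 mm high, leave it; origin centre of underside
- gauge: loose steel gauge block 50 x 24 x 24 mm, leave it; origin centre of underside
- offcut: loose wooden offcut 110 x 22 x 22 mm between jig and rack, leave it; origin centre of underside
- mallet: loose hammer with a wooden handle, lying on the bench, leave it; handle to its -x
- brush: loose brush with a wooden handle, lying beyond the jig, leave it; handle to its -x
Not all that is in view belongs to the job. Leave any pink or yellow look-alike of the pin alone.

How it is judged:
By the outcome, as a careful person would: the job done as asked, in the order asked, and still so for the second after the job is handed in, while the arm keeps its last pose, push and grip.
It also fails if it takes over 64 s, if anything falls off the work surface, if the arm or the gripper's body presses on something with over 40 N, if the wrist force passes 120 N, or if a joint passes its speed limit or range.

### The arm

A 6-joint arm with a two-finger parallel gripper is mounted at the origin on the work surface. World frame = base frame: x ahead of the robot, y to its left, z up, the work surface at z = 0. Lengths are in m, angles in rad, forces in N, time in s.
With the tool pointing down it reaches from about 0.15 to 0.775 m from the base axis. Payload 6.1 kg.
Tool frame: the origin (TCP) lies midway between the tips of the shut fingers; the grasp point (between the pads) lies 19 mm behind it; z points along the fingers, y is the line along which they close (so a half turn about z gives the same grasp; the last joint's range is limited). The gripper opens to 85 mm and grips with 20 to 120 N. Pads are 22 mm wide; open, the fingers measure 114 mm over their backs; the gripper's body (76 mm by 85 mm) begins 54 mm behind the grasp point. The pads swing forward as they close: fully open they stand 13 mm farther back than shut.
Start: joints at [-1.222, 0.126, -0.04, 1.405, 0, 1.571], TCP at [0.179, -0.493, 0.231] pointing down, gripper open.
Joint ranges: [-2.72, 2.72], [-0.95, 1.95], [-1.27, 1.35], [-1.78, 2.02], [-1.46, 1.47], [-3.14, 3.14]. Speed limits (rad/s): [2.39, 2.39, 3.01, 3.14, 3.14, 3.14].

### API

Orientations are given as a unit quaternion [x, y, z, w].
In Python, from rig import ctrl gives the robot as it stands. Calls block until the motion is done:
- ctrl.reach(position, orientation): joint-space move of the TCP to a pose.
- ctrl.move_l(position, frame=None, v=0.15): straight line of the TCP; frame=None keeps the orientation; v is the mean speed in m/s.
- ctrl.move_j(angles): joint-space move.
- ctrl.ungrasp() and ctrl.close(force=None): open the fingers fully, or close them until they stop; force is the grip in N (None keeps the last).
- ctrl.hold(seconds).
- ctrl.solve_ik(position, orientation): joint angles nearest the present ones, or None.
- ctrl.get_image(name): name is "side" or "top"; returns a dict with "image" (384x512x3 uint8, red, green, blue), "K" (3x3 intrinsics, pixels), "camera_from_world" (4x4, takes a point from world to camera coordinates). Camera axes: x right, y down, z forward; pixel columns grow to the right and rows downward; lengths in m; the calibration is good to about 2 mm. A picture is of the moment at which its call begins. There is no depth.
A pose or a line that the arm cannot do raises ctrl.MotionError and nothing moves.
- ctrl.close_job(): hands the job in; it is judged then, once.
Readings, each from a call of its own:
- ctrl.current_time(): time.
- ctrl.current_q(): joint angles.
- ctrl.current_joint_velocities(): joint speeds.
- ctrl.current_joint_efforts(): joint torques, N m.
- ctrl.current_tool_pos(): TCP position.
- ctrl.current_ee_rot(): TCP orientation.
- ctrl.current_force(): force on the tool from outside, world axes, zero at the start.
- ctrl.current_ft_torque(): the same for the moment, N m.
- ctrl.current_opening(): finger opening in m.
- ctrl.current_finger_force(): force on a finger pad.
Only numpy, scipy, OpenCV 4.12 (cv2) and the standard library are available. Lean on these libraries where they do the work, as an engineer would, in place of code of your own. Each camera call takes 0.05 s, during which the arm holds its last target. There are 200 camera calls.

## Working session

There is one attempt and no reset: what is moved stays moved. The work goes in short steps, each a Python script; the robot and the scene stay as the last script left them, time stands still between calls to the robot, and variables do not carry over. Pictures are saved under pics/ and viewed, at most 10 in all, crops included, and the job is handed in when it is done.

```bash
ls; mkdir -p pics; python3 - <<'E'
from rig import ctrl
import cv2,numpy as np,pickle
for n in("top","side"):
    d=ctrl.get_image(n);pickle.dump(d,open(n+".pkl","wb"))
    cv2.imwrite(f"pics/{n}0.png",cv2.resize(d["image"][:,:,::-1],(800,600),interpolation=cv2.INTER_CUBIC))
    M=d["camera_from_world"];print(n,d["K"][0],d["K"][1],(-M[:3,:3].T@M[:3,3]).round(3));print(M.round(3))
print(ctrl.current_time(),ctrl.current_ee_rot())
E
```

```text
pics
top [421.9904119    0.         251.28543974] [  0.         421.9904119  194.74772889] [ 0.294 -0.031  1.389]
[[-1.500e-02 -1.000e+00 -4.000e-03 -2.100e-02]
 [-9.790e-01  1.600e-02 -2.050e-01  5.730e-01]
 [ 2.050e-01  1.000e-03 -9.790e-01  1.299e+00]
 [ 0.000e+00  0.000e+00  0.000e+00  1.000e+00]]
side [413.70601719   0.         258.96736772] [  0.         413.70601719 191.92818495] [0.046 0.525 0.828]
[[-0.749 -0.663 -0.003  0.385]
 [-0.463  0.526 -0.713  0.336]
 [ 0.474 -0.533 -0.701  0.838]
 [ 0.     0.     0.     1.   ]]
0.1 [ 9.84836575e-01  1.73483077e-01 -1.08288279e-04 -7.28329769e-04]
```

View pics/top0.png

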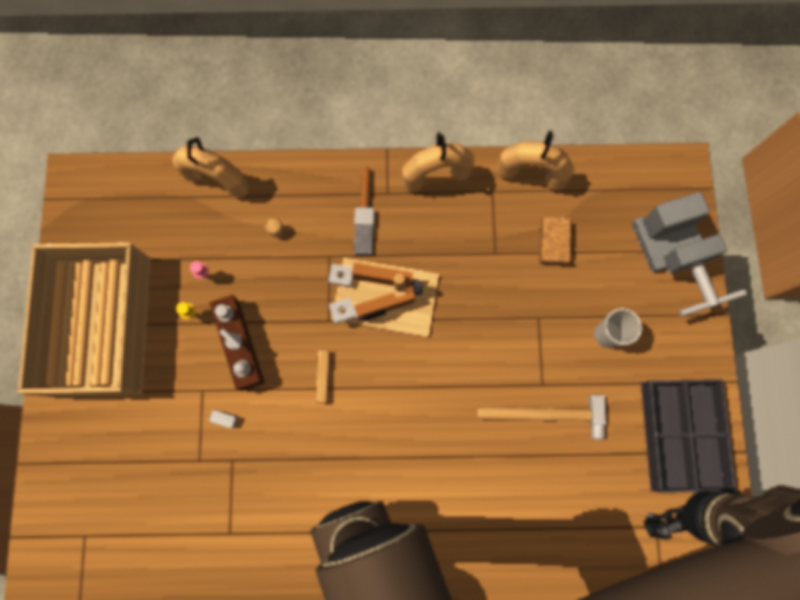

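View pics/side0.png

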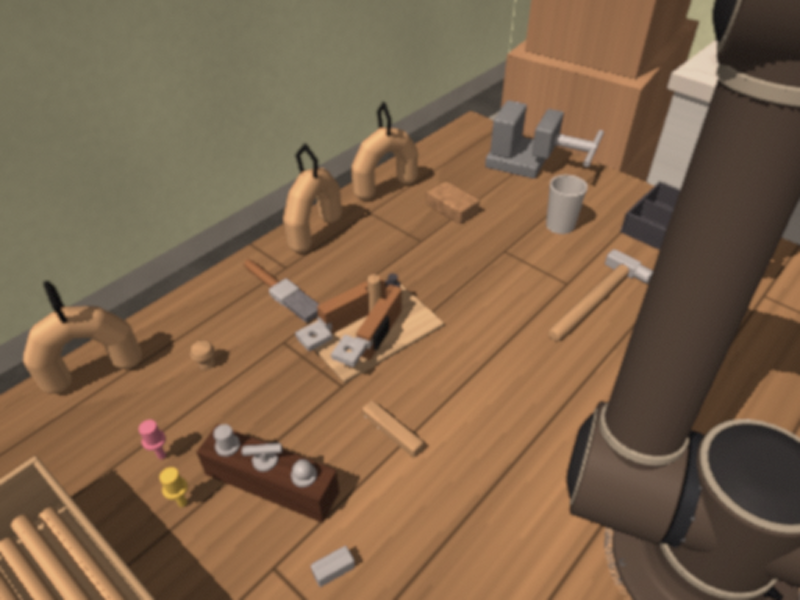

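Top view: the straight-knob pin candidates are the rack pin at (225,312), the T-pin (232,338), the ball pin (243,368), pink (198,269), yellow (185,310) and the knob blank (275,228). I choose the steel one at (225,312), which is (225,438) in the side view. The jig's hinge is at (418,287), the fixed lug hole at (341,273) and the gate lug hole at (345,309).

```bash
python3 - <<'E'
import cv2,pickle,numpy as np
def crop(n,x,y,w,h,s):
    im=pickle.load(open(n+".pkl","rb"))["image"][y:y+h,x:x+w,::-1]
    im=cv2.resize(im,None,fx=s,fy=s,interpolation=cv2.INTER_CUBIC)
    for i in range(0,w,10): cv2.line(im,(i*s,0),(i*s,6),(0,255,0),1); cv2.putText(im,str(x+i),(i*s,16),0,.35,(255,255,0),1)
    for i in range(0,h,10): cv2.line(im,(0,i*s),(6,i*s),(0,255,0),1); cv2.putText(im,str(y+i),(8,i*s+4),0,.35,(255,255,0),1)
    return im
cv2.imwrite("pics/topc.png",crop("top",130,155,155,100,5))
a=crop("side",120,165,165,70,4); b=crop("side",120,265,165,70,4)
cv2.imwrite("pics/sidec.png",np.vstack([a,b]))
E
```

```text
(no output)
```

View pics/topc.png

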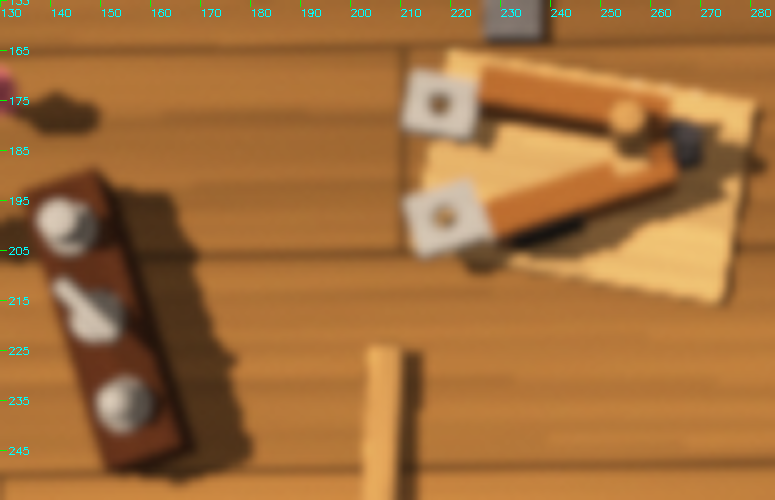

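View pics/sidec.png

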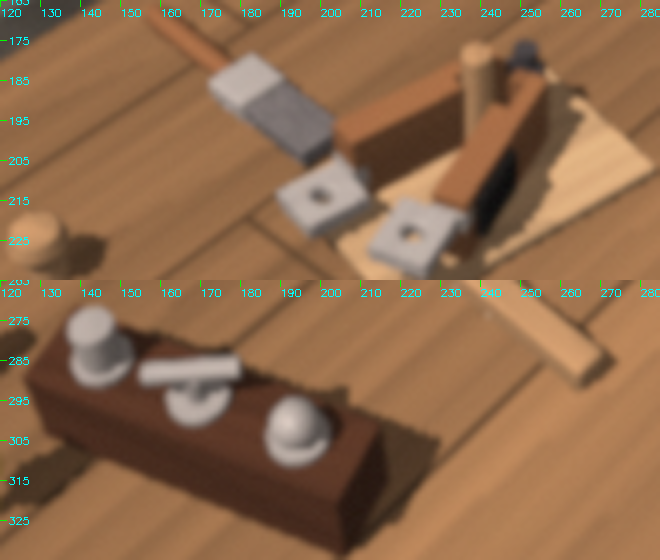

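The crops confirm the straight cylindrical knob: its top is at (141,197) in the top view and (142,275) in the side view. Next I refine by masks and cast rays from both views.

```bash
cat > h.py <<'E'
import numpy as np,cv2,pickle
def ray(d,uv):
    M=d["camera_from_world"];R=M[:3,:3];c=-R.T@M[:3,3]
    v=R.T@np.linalg.solve(d["K"],[uv[0],uv[1],1.]);return c,v/np.linalg.norm(v)
def onz(d,uv,z):
    c,v=ray(d,uv);return c+v*(z-c[2])/v[2]
def tri(rs):
    A=sum(np.eye(3)-np.outer(v,v) for c,v in rs);b=sum((np.eye(3)-np.outer(v,v))@c for c,v in rs)
    return np.linalg.solve(A,b)
def proj(d,p):
    q=d["camera_from_world"]@np.r_[p,1];q=d["K"]@q[:3];return q[:2]/q[2]
def hole(d,uv,r=4):
    g=cv2.cvtColor(d["image"],cv2.COLOR_RGB2GRAY).astype(float);x,y=np.round(uv).astype(int)
    w=np.clip(g.max()*0+np.percentile(g[y-r:y+r+1,x-r:x+r+1],60)-g[y-r:y+r+1,x-r:x+r+1],0,None)
    Y,X=np.mgrid[y-r:y+r+1,x-r:x+r+1];return np.array([(w*X).sum(),(w*Y).sum()])/w.sum()
E
python3 - <<'E'
from h import *
T,S=[pickle.load(open(n+".pkl","rb")) for n in("top","side")]
np.set_printoptions(precision=4,suppress=True)
pts=dict(low=((217.4,175.2),(199.6,213.4),.036),gate=((218.8,198.0),(222.4,222.6),.056),hinge=((267.2,180.6),(250.9,176.6),.072),knob=((140.8,197.3),(142.1,275.0),.095),
 tpin=((142,212),(155,287),.09),ball=((154.2,235.4),(192.5,300.6),.09))
for k,(a,b,z) in pts.items():
    if k in("low","gate"): a2,b2=hole(T,a),hole(S,b);print(k,a2,b2,onz(T,a2,z)[:2],onz(S,b2,z)[:2])
    print(k,onz(T,a,z)[:2],onz(S,b,z)[:2],tri([ray(T,a),ray(S,b)]))
# masks: gray steel in both
for n,d in(("T",T),("S",S)):
    hsv=cv2.cvtColor(d["image"],cv2.COLOR_RGB2HSV);m=((hsv[...,1]<60)&(hsv[...,2]>110)).astype(np.uint8)
    N,l,st,c=cv2.connectedComponentsWithStats(m)
    for i in range(1,N):
        if 60<st[i,4]<900: print(n,st[i],c[i])
E
```

```text
low [217.4159 175.2521] [199.504  213.5408] [0.6455 0.081 ] [0.6443 0.085 ]
low [0.6457 0.0811] [0.6445 0.0845] [0.6473 0.0818 0.0316]
gate [218.4591 198.0532] [221.677  222.5362] [0.5644 0.0759] [0.5657 0.0803]
gate [0.5646 0.0748] [0.5642 0.0793] [0.5665 0.0759 0.051 ]
hinge [ 0.6158 -0.0818] [ 0.6129 -0.0793] [ 0.6163 -0.0822  0.0681]
knob [0.5629 0.3161] [0.5608 0.3165] [0.5628 0.3162 0.0929]
tpin [0.517  0.3119] [0.5205 0.3155] [0.519  0.3139 0.0888]
ball [0.4432 0.2714] [0.4388 0.2855] [0.4474 0.2777 0.0697]
T [420 124  33  21 395] [436.1114 133.7646]
T [228 133  11  29 277] [232.574  146.7798]
T [406 140  59  32 698] [434.9112 157.9069]
T [436 169  42  32 299] [454.495 185.699]
T [211 170  14  12 122] [217.6148 175.9016]
T [212 192  15  14 127] [218.9449 198.5512]
T [382 200  27  20 339] [396.1976 211.3274]
T [142 212  12  11  65] [147.3077 217.6308]
T [378 254   9  26 199] [382.4874 265.9196]
T [135 264  16   9  96] [142.4792 267.8646]
S [313  65  24  17 211] [324.7725  72.3791]
S [343  70  17  16 152] [350.625   77.7434]
S [357  84  29  22 227] [371.5859  92.3304]
S [311  91  33  18 228] [330.5219 101.4474]
S [350 113  25  36 642] [360.5903 129.0888]
S [388 160  30  21 260] [402.2385 169.5115]
S [172 179  31  24 386] [187.2383 190.2876]
S [189 204  23  20 247] [200.4089 213.4494]
S [212 215  25  20 276] [223.1775 223.5761]
S [137 272  15  20 185] [142.5946 281.5514]
S [155 284  25  18 270] [167.6556 290.9852]
S [186 294  16  18 186] [192.7849 302.9355]
S [199 350  28  25 327] [212.1284 360.6758]
```

```bash
cat >> h.py <<'E'
from scipy.spatial.transform import Rotation as Ro
from rig import ctrl
np.set_printoptions(precision=4,suppress=True)
H=np.array([.6145,-.0805])
def quat(a):  # tool down, tool y at world angle a
    return Ro.from_matrix(np.array([[-np.sin(a),np.cos(a),0],[np.cos(a),np.sin(a),0],[0,0,-1]]).T).as_quat()
def best(p,a):  # of the two equal grasps the one with less wrist travel
    q0=np.array(ctrl.current_q());c=[]
    for b in(a,a+np.pi):
        s=ctrl.solve_ik(p,quat(b))
        if s is not None:c.append((abs(np.array(s)-q0).max(),b))
    return min(c)[1]
def snap(tag):
    o=[]
    for n in("top","side"):
        d=ctrl.get_image(n);pickle.dump(d,open(f"{n}_{tag}.pkl","wb"));o.append(d)
    return o
def gate(phi,y,x):
    return H+y*np.array([-np.sin(phi),np.cos(phi)])+x*np.array([np.cos(phi),np.sin(phi)])
E
python3 - <<'E'
from h import *
ctrl.close(40)
p=lambda phi,c,z:[*gate(phi,.105,-.032-.011-c),z]
a=best(p(.303,.03,.2),.303-np.pi/2); off=a-.303
ctrl.reach(p(.303,.03,.2),quat(a)); print(ctrl.current_q())
ctrl.move_l(p(.303,.03,.038),v=.2)
f0=np.array(ctrl.current_force())
for phi in np.linspace(.303,-.185,7):
    ctrl.move_l(p(phi,0,.038),quat(phi+off),v=.1)
    print(phi,np.array(ctrl.current_force())-f0)
for c in(-.001,-.002,-.003,-.004,-.005,-.006):
    n=np.array([np.cos(phi),np.sin(phi),0])
    F=-(np.array(ctrl.current_force())-f0)@n
    if F>9: break
    ctrl.move_l(p(phi,c,.038),v=.02); ctrl.hold(.15)
print(c,F,ctrl.current_tool_pos(),ctrl.current_time())
E
```

```text
[-0.0053  0.1056 -0.1307  1.3344 -0.0002  2.8344]
0.303 [-1.0469 -0.6946 -0.3995]
0.22166666666666668 [-0.3147 -0.3405 -0.3549]
0.14033333333333334 [-0.3557 -0.3695 -0.2707]
0.059 [-0.4174  0.3074  0.0966]Traceback (most recent call last):
  File "<stdin>", line 9, in <module>
rig.MotionError: the arm cannot follow that straight line within its joint ranges
```

```bash
python3 - <<'E'
from h import *
p=lambda phi,c,z:[*gate(phi,.105,-.032-.011-c),z]
f0=np.array([-.5,-.2,-.2])
for phi in(-.03,-.11,-.185):
    ctrl.move_l(p(phi,.003,.038),v=.1); print(phi,np.array(ctrl.current_force()))
for c in np.arange(.002,-.008,-.001):
    n=np.array([np.cos(phi),np.sin(phi),0])
    F=-(np.array(ctrl.current_force())-f0)@n
    print(c,F)
    if F>9: break
    ctrl.move_l(p(phi,c,.038),v=.02); ctrl.hold(.1)
ctrl.move_l(p(phi,.05,.038),v=.2)
ctrl.move_l(p(phi,.05,.2),v=.3)
T,S=snap("b");print(ctrl.current_time())
s=5;a=cv2.resize(T["image"][160:225,205:285,::-1],None,fx=s,fy=s,interpolation=2)
b=cv2.resize(S["image"][165:230,185:265,::-1],None,fx=s,fy=s,interpolation=2)
cv2.imwrite("pics/b.png",np.hstack([a,b]))
E
```

```text
-0.03 [ 0.8098 -0.0092  0.4349]
-0.11 [-0.324  -0.2728 -0.8738]
-0.185 [-0.2965  0.5584 -0.0173]
0.002 -0.06054957025162886
0.001 -0.9276666488991379
0.0 0.38800431431909554
-0.001 2.2682984021230617
-0.002 3.318267981239269
-0.003 5.8028392528948896
-0.004 6.319481036763567
-0.005 8.004950859466874
-0.006 9.428961791659269Traceback (most recent call last):
  File "<stdin>", line 12, in <module>
rig.MotionError: the arm cannot follow that straight line within its joint ranges
```

```bash
python3 - <<'E'
from h import *
print(ctrl.current_q(),ctrl.current_tool_pos())
q=np.array(ctrl.current_tool_pos())
ctrl.move_l(q+[-.05,-.005,0],v=.2)
ctrl.move_l(q+[-.05,-.005,.16],v=.3)
T,S=snap("b");print(ctrl.current_time())
s=5;a=cv2.resize(T["image"][160:225,205:285,::-1],None,fx=s,fy=s,interpolation=2)
b=cv2.resize(S["image"][165:230,185:265,::-1],None,fx=s,fy=s,interpolation=2)
cv2.imwrite("pics/b.png",np.hstack([a,b]))
E
```

```text
[ 0.0499  0.3248 -0.2195  1.0294  0.0006  3.1324] [0.5949 0.0299 0.0379]
9.9
```

View pics/b.png

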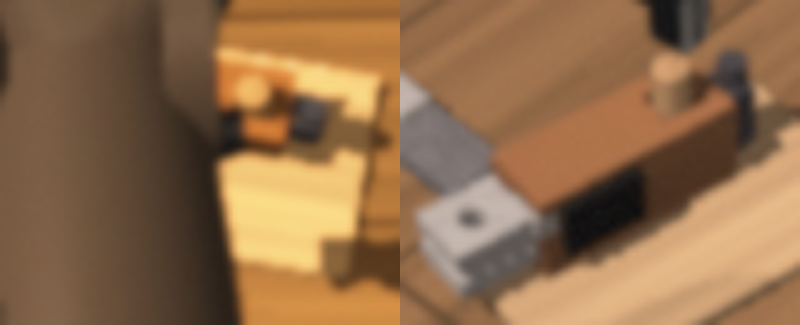

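The gate is shut and the lugs are aligned (side view, hole at crop (470,218)). Now the pin.

```bash
python3 - <<'E'
from h import *
T,S=[pickle.load(open(n+".pkl","rb")) for n in("top","side")]
print("yellow",tri([ray(T,(118.4,198)),ray(S,(109.5,302))]),"pink",tri([ray(T,(126.7,172)),ray(S,(96,272))]))
k=np.array([.562,.3163])
a=best([*k,.2],.927);print(a)
ctrl.ungrasp()
ctrl.reach([*k,.2],quat(a)); print(ctrl.current_q())
f0=np.array(ctrl.current_force())
T,S=snap("c")
for n,d,uv,(x,y,w,h) in(("t",T,(217.4,175.2),(195,155,90,60)),("s",S,None,(180,165,90,70))):
    c=d["image"][y:y+h,x:x+w,::-1];cv2.imwrite(f"pics/c{n}.png",cv2.resize(c,None,fx=4,fy=4,interpolation=2))
h1=hole(T,proj(T,[.645,.083,.056]));h2=hole(S,proj(S,[.645,.083,.056]))
print(h1,h2,onz(T,h1,.056),onz(S,h2,.056),tri([ray(T,h1),ray(S,h2)]))
a_=cv2.resize(T["image"][160:215,200:280,::-1],None,fx=5,fy=5,interpolation=2)
b_=cv2.resize(S["image"][180:235,180:260,::-1],None,fx=5,fy=5,interpolation=2)
cv2.imwrite("pics/c.png",np.hstack([a_,b_]))
ctrl.move_l([*k,.10],v=.2);ctrl.move_l([*k,.068],v=.06)
print(np.array(ctrl.current_force())-f0)
ctrl.close(60);print(ctrl.current_opening(),ctrl.current_finger_force(),np.array(ctrl.current_force())-f0,ctrl.current_time())
E
```

```text
yellow [0.5674 0.394  0.0775] pink [0.6522 0.3713 0.0772]
0.927
[ 0.5121  0.3587  0.1898  1.4018 -0.0001  1.1569]
[216.8304 173.7071] [198.6515 208.1848] [0.6455 0.0813 0.056 ] [0.6446 0.0849 0.056 ] [0.6473 0.0821 0.0517]
[0.0454 0.5293 0.7353]
0.022202255342756855 58.765148520469666 [-0.2008 -0.7779  2.6805] 14.4333
```

View pics/c.png

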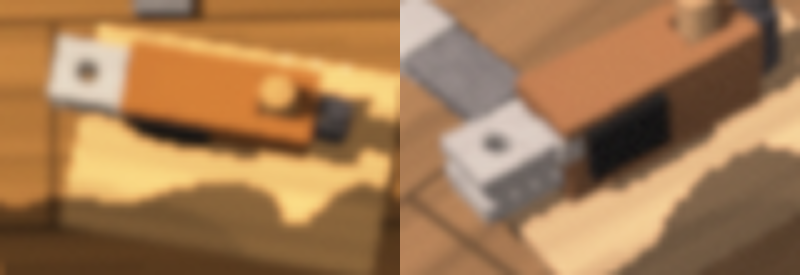

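```bash
python3 - <<'E'
from h import *
k=np.array(ctrl.current_tool_pos());f0=np.array(ctrl.current_force())
ctrl.move_l(k+[0,0,.10],v=.15)
print(ctrl.current_opening(),np.array(ctrl.current_force())-f0)
ctrl.move_l([.6450,.083,k[2]+.10],v=.2);print(ctrl.current_q())
ctrl.move_l([.6450,.083,.120],v=.15);ctrl.hold(.2)
T,S=snap("d");print(ctrl.current_time(),ctrl.current_tool_pos())
def lab(d,x,y,w,h,s):
    im=cv2.resize(d["image"][y:y+h,x:x+w,::-1],None,fx=s,fy=s,interpolation=2)
    for i in range(0,w,10): cv2.putText(im,str(x+i),(i*s,10),0,.35,(255,255,0),1)
    for i in range(0,h,10): cv2.putText(im,str(y+i),(0,i*s+4),0,.35,(255,255,0),1)
    return im
cv2.imwrite("pics/d.png",np.hstack([lab(T,190,145,55,60,7),lab(S,172,165,55,60,7)]))
E
```

```text
0.021754253329802496 [ 0.2737  0.7858 -4.3769]
[0.1293 0.3712 0.1384 1.3382 0.0003 0.772 ]
17.4167 [0.6455 0.0831 0.1211]
```

View pics/d.png

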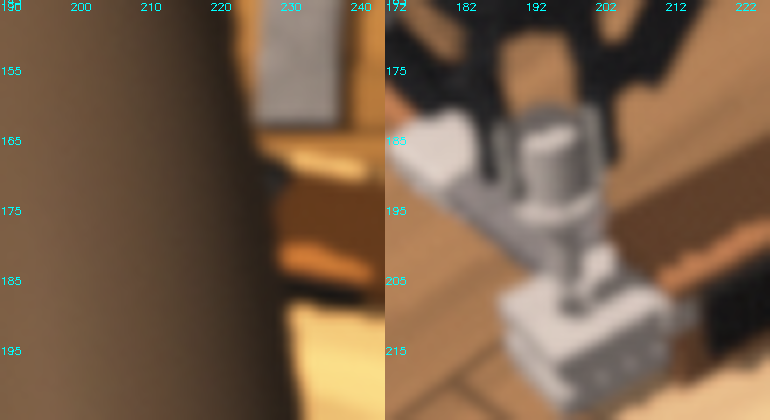

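```bash
python3 - <<'E'
from h import *
S=pickle.load(open("side_d.pkl","rb"))
hp=onz(S,(198.65,208.18),.056);print("hole",hp)
for z,uv in((.148,(195.6,183.4)),(.118,(196.5,194.5)),(.069,(198.0,206.5))):
    print(z,onz(S,uv,z),proj(S,[*hp[:2],z]))
g=cv2.cvtColor(S["image"],cv2.COLOR_RGB2GRAY)
for v in range(178,214): print(v,g[v,184:212])
E
```

```text
hole [0.6446 0.0849 0.056 ]
0.148 [0.639  0.0868 0.148 ] [194.6379 181.939 ]
0.118 [0.6343 0.0927 0.118 ] [196.0022 190.862 ]
0.069 [0.6401 0.0894 0.069 ] [198.113  204.6676]
178 [ 35  33  32  32  54  96 128 137 136 133 130 127 127 124 105  72  44  36
  35  32  44  75 103 123 127 124 121 127]
179 [ 36  35  36  34  47  83 116 131 127 121 119 118 118 118 108  84  63  55
  43  38  58  98 126 137 138 137 136 138]
180 [ 43  37  37  35  44  72 106 118 115 110 107 105 105 109 107 101  97  88
  66  42  63 107 133 140 140 139 140 139]
181 [ 67  41  37  41  49  68  93 107 105 102 101 100 100 100 102 102 109 110
  83  48  62 107 134 139 140 139 140 139]
182 [ 98  51  42  57  70  74  86  99 101 100 103 110 116 117 112 100 107 114
  91  52  59 106 134 139 140 139 138 137]
183 [128  69  48  73  92  87  87 100 113 120 127 145 160 160 147 117 108 115
  94  55  59 103 132 139 139 140 138 135]
184 [147  84  57  87 106  97  90 113 146 165 171 182 188 182 159 120 103 111
  94  58  55  97 127 138 139 136 135 133]
185 [159  97  60  87 109 102  97 132 172 189 191 189 181 164 135 100  91 104
  96  64  51  8
[... 2658 characters left out ...]
132 141 163 187 200 203 203 202 202 196 170 133 113 115 132 144
 150 162 179 193 201 203 201 193 180 168]
209 [130 131 132 136 155 178 193 200 201 202 202 197 176 143 121 120 134 157
 178 192 198 201 201 196 185 166 150 148]
210 [132 133 132 134 146 163 178 192 199 202 205 202 193 179 165 159 166 182
 196 201 200 196 186 172 153 129 118 126]
211 [132 131 132 135 141 154 168 182 195 202 206 206 205 201 196 192 196 200
 202 199 188 173 156 137 122 108 105 116]
212 [132 134 133 132 139 158 171 176 184 197 205 207 207 207 205 206 205 202
 195 181 158 137 121 109 104 100 100 105]
213 [134 133 129 125 131 158 179 178 176 186 199 205 206 206 205 202 196 184
 167 146 124 109 102 100 100 100 101 100]
```

Side view: the pin hangs about 1 px (roughly 2.5 mm) nearer the camera than the hole at (198.6,208.2), and the columns agree. I correct for that and descend with force checks.

```bash
cat > ins.py <<'E'
from h import *
import sys
def descend(z_end,fmax=12,step=.004):
    f0=F0
    while True:
        p=np.array(ctrl.current_tool_pos()) if 0 else np.array(cmd)
        if p[2]<=z_end+1e-6: return True
        cmd[2]=max(z_end,cmd[2]-step)
        ctrl.move_l(cmd,v=.04)
        f=np.array(ctrl.current_force())-f0
        print(np.array(cmd),f,np.array(ctrl.current_tool_pos()))
        if abs(f[2])>fmax or np.hypot(*f[:2])>8: return False
        cmd[0]+=np.clip(f[0]*.0002,-.0007,.0007);cmd[1]+=np.clip(f[1]*.0002,-.0007,.0007) # yield to side force
E
python3 - <<'E'
import ins
from ins import *
ins.F0=np.array(ctrl.current_force())
ins.cmd=[.6467,.0812,.120]
ctrl.move_l(ins.cmd,v=.05);ctrl.hold(.1);ins.F0=np.array(ctrl.current_force())
print(descend(.0645),ctrl.current_time(),ctrl.current_opening())
snap("e")
E
```

```text
[0.6467 0.0812 0.116 ] [-0.9733 -1.0314 -0.1347] [0.6464 0.0811 0.1154]
[0.6465 0.081  0.112 ] [-0.2801 -0.5554  0.2882] [0.6462 0.081  0.1116]
[0.6464 0.0809 0.108 ] [-0.4279 -0.4576  0.1974] [0.6462 0.0809 0.1076]
[0.6464 0.0808 0.104 ] [ 0.7272 -0.7019  0.6992] [0.6461 0.0808 0.1036]
[0.6465 0.0807 0.1   ] [-0.5719 -1.6057  0.3966] [0.6463 0.0806 0.0996]
[0.6464 0.0803 0.096 ] [-0.5654 -0.5846 -0.1598] [0.6462 0.0803 0.0956]
[0.6463 0.0802 0.092 ] [ 0.086   0.0075 -0.6942] [0.6461 0.0802 0.0916]
[0.6463 0.0802 0.088 ] [-0.1532  0.1837  0.3772] [0.6461 0.0802 0.0876]
[0.6463 0.0803 0.084 ] [-0.6309  0.1633  0.4786] [0.646  0.0802 0.0836]
[0.6461 0.0803 0.08  ] [ 0.7153 -0.5164  0.3904] [0.6459 0.0803 0.0796]
[0.6463 0.0802 0.076 ] [-0.4083 -0.1429 -0.0504] [0.6461 0.0801 0.0756]
[0.6462 0.0802 0.072 ] [-0.1845 -0.6787  0.0514] [0.6459 0.0801 0.0716]
[0.6462 0.08   0.068 ] [-0.7879 -0.6948  0.3633] [0.6459 0.08   0.0676]
[0.646  0.0799 0.0645] [-0.2037  0.4651 -0.3943] [0.646  0.0799 0.0644]
True 21.2667 0.022385814009573426
```

```bash
python3 - <<'E'
from h import *
p=np.array(ctrl.current_tool_pos());f0=np.array(ctrl.current_force());z=.0645
for i in range(5):
    z-=.001;ctrl.move_l([p[0],p[1],z],v=.02);f=np.array(ctrl.current_force())-f0;print(z,f)
    if f[2]>6:break
ctrl.ungrasp();print(ctrl.current_opening())
ctrl.move_l([p[0],p[1],.2],v=.25)
# next pre-pose: above the pad, for an unobstructed side view
S=ctrl.get_image("side");print(ctrl.current_time())
cv2.imwrite("pics/f.png",cv2.resize(S["image"][165:235,170:270,::-1],None,fx=7,fy=7,interpolation=2))
E
```

```text
0.0635 [-2.0013 -0.7468  6.4287]
0.08537374626763575
23.0
```

View pics/f.png

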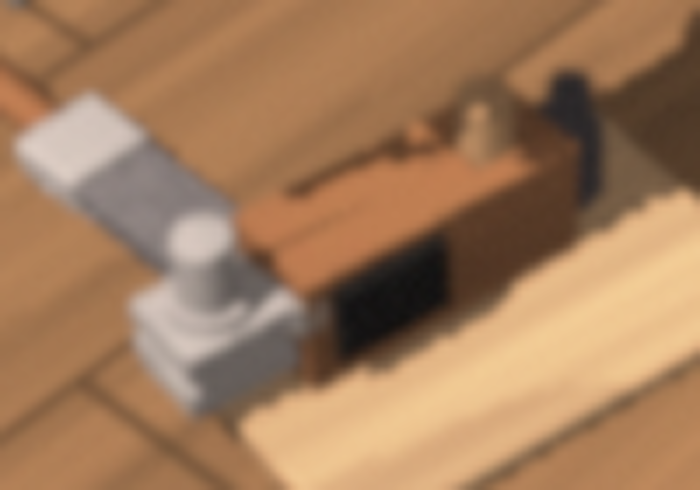

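Side view: the pin is home, its collar flat on the upper lug (crop (200,310)). Next is the squeeze; first I check the brush's clearance to the back finger.

```bash
python3 - <<'E'
from h import *
T=pickle.load(open("top_c.pkl","rb"))
br=[onz(T,uv,.015)[:2] for uv in((228,162),(239,162))];print("brush end",br)
phi=-.185
for b in br: print("in jig axes from hinge",(b-H)@[np.cos(phi),np.sin(phi)],(b-H)@[-np.sin(phi),np.cos(phi)])
c=gate(phi,.105,-.0015)
a=best([*c,.2],phi)
ctrl.reach([*c,.2],quat(a));print(c,ctrl.current_q(),ctrl.current_tool_pos())
E
```

```text
brush end [array([0.6966, 0.047 ]), array([0.696 , 0.0098])]
in jig axes from hinge 0.05724624229215617 0.14043998753132222
in jig axes from hinge 0.06348352486251221 0.10375899145124523
[0.6323 0.023 ] [0.0365 0.3354 0.1548 1.3919 0.0001 1.7908] [0.632  0.0231 0.1989]
```

```bash
python3 - <<'E'
from h import *
phi=-.185
c=lambda x:gate(phi,.099,x)
ctrl.move_l([*c(-.0055),.2],v=.1);f0=np.array(ctrl.current_force())
ctrl.move_l([*c(-.0055),.08],v=.2);ctrl.move_l([*c(-.0055),.024],v=.06)
print(np.array(ctrl.current_force())-f0)
ctrl.move_l([*c(-.0015),.024],v=.04)
ctrl.close(30);ctrl.hold(.5)
print(ctrl.current_opening(),ctrl.current_finger_force(),np.array(ctrl.current_force())-f0,ctrl.current_tool_pos(),c(-.0015),ctrl.current_time())
T,S=snap("g")
cv2.imwrite("pics/g.png",np.hstack([cv2.resize(d["image"][y:y+90,x:x+130,::-1],None,fx=3,fy=3,interpolation=2) for d,x,y in((T,190,130),(S,170,155))]))
E
```

```text
[ 0.8248  0.3591 -0.148 ]
0.05039902882781448 41.05956494808197 [-2.3024  0.1414  6.1956] [0.6311 0.0171 0.0244] [0.6312 0.0171] 27.2167
```

View pics/g.png

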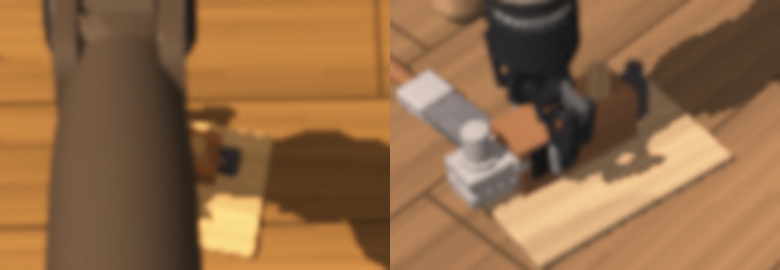

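The side view shows the fingers clamped across the jig over the pad, at crop (560,130), and the pin still home at (475,150). The opening is 50.4 mm, against 56 mm with the pad relaxed, so the pad is fully pressed in. The net lateral force on the arm is about 2 N. Handing in.

```bash
python3 -c "
from rig import ctrl
print(ctrl.close_job())"
```

```text
the job is handed in; nothing more can be done
None
```

The job is handed in after about 27 s: the jig is shut, the straight-knob pin is fully home in both lugs and released, and the gripper is still squeezing the rubber pad fully in.

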